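# Shut and bolt the frosted panel of the tea shelf

### The job

Slide the frosted glass panel of the teak tea shelf gently shut against its rubber stop, then push the brass barrel bolt on top of the shelf across into the keeper on the panel until its tip is fully home and bears snugly on the rubber inside, so that the panel can neither slide nor rattle. Feel for the end rather than ramming it, and leave the tea things where they stand.

Things in the scene. Friction and masses are not known exactly. Their poses are not given: they have to be found in the camera images.
- cabinet: low teak tea shelf, fixed: 500 wide (its y) x 220 deep (its x) x 200 high (all sizes in mm), flat top, front edge of the top at x = -110; a sill at the foot reaches x = -148. Origin: centre of the underside; x points to its back (away from the robot), y to its left, z up. The panel closes its left bay (+y); the right bay stays open.
- stop_pad: springy black rubber strip, 20 (x) x 8 (y) x 120 high, on the teak jamb post at the shelf's front left; the panel's leading edge closes on it. Origin on its face towards the panel, 81 below its middle; free, the face stands at y = +227 in the cabinet's frame; it gives about 1 mm for 4 N, at most 9 mm. Pressing the panel on it with more than about 25 N strains the glass.
- panel: frosted glass in a teak frame, 244 wide (y) x 160 high x 26 thick (x), top level with the shelf's. Origin: centre of its underside. Slides along the cabinet's y only, about 4 N of friction, stays where left. In the cabinet's frame x = -129, z = +40; shut at y = +107 (it meets the rubber 2 before that and rests 1 or 2 short of it when let go), open towards -y by up to 160.
- pull (a point): brass mushroom pull on the panel's front (-x) face, near its leading (+y) edge: axis along x, largest diameter 24, sticks out 28 from the face. This point is on its axis, 20 out from the face and 32 below the panel's upper edge. Free air beside, in front and above.
- panel_edge (a point): middle of the top of the panel's leading (+y) edge, the one that meets the rubber stop
- keeper (a point): middle of the underside of the brass box keeper (socket) fixed on the panel's upper edge, 37 to -y of its middle: 38 long (x) x 26 wide x 25 high. Its hole, open to +x, is 15 wide, flared to about 22 at the mouth, so a bolt a few mm off centre draws the panel into line (a few N more). Over 14 N of the bolt on the keeper is ramming and harms it.
- keeper_mouth (a point): centre of the keeper's mouth, on the hole's axis, 14 above the shelf's top; with the panel shut it lies on the bolt's axis. The hole runs from here along -x. Out of sight inside, the rubber tip (rubber_tip_c0) of an anti-rattle screw is set anywhere from 13 to 27 behind it: different every time, only felt, climbing 10 N per mm over the friction. Pressed on it with 5 to 10 N the bolt stays snug.
- bolt: steel rod, 10 in diameter, 120 long, round nose, lying along x in a fixed brass barrel on the shelf's top (18 wide, upper side 23 above the top, rear end 28 behind the withdrawn knob). Slides along the cabinet's x only, friction about 6 N, stays where left; pushed to -x it shoots, travel 46. Origin: rod's axis below the knob; withdrawn at x = 0, y = +70, z = +214 there; starts up to 7 forward.
- bolt_knob (a point): centre of the bolt's brass ball knob, 18 in diameter, 28 above the rod's axis on an upright stem 7.6 thick; free air all round it above the barrel
- bolt_tip (a point): foremost point of the bolt's round nose, 102 ahead (-x) of the knob and 28 lower
- bowl: bright yellow tea bowl, 116 across x 72 high, standing inside the left bay; origin under its centre. To be left alone.
- caddy: pewter tea caddy, 68 across x 93 high, loose on the shelf's top; origin under its centre. To be left alone.
- lid_rest: green ceramic lid rest like a lotus pod, 60 across x 40 high, loose on the shelf's top; origin under its centre. To be left alone.
- incense: bronze incense holder, 64 across x 52 high, loose on the shelf's top; origin under its centre. To be left alone.

How it is judged:
On the way:
1. the panel is shut (within 4 mm of its shut place) with the bolt still out of the keeper (y of panel in the frame of cabinet above 0.103 m and x of bolt_tip in the frame of keeper_mouth above 0 m), for 0.1 s.
At the end, for the whole second after the job is handed in: The panel is shut to within 4 mm, the bolt's tip is more than 12 mm inside the keeper and still bears on the rubber there with at least 4 N by itself, panel and bolt at rest, and the tea things stand within 10 mm of where they stood (y of panel in the frame of cabinet above 0.103 m and x of bolt_tip in the frame of keeper_mouth below -0.012 m and contact force between bolt and rubber_tip_c0 above 4 N and linear speed of each of bolt, panel below 0.005 m/s); the robot touches nothing.
It fails at once if the bolt is rammed: more than 14 N on the keeper (contact force between bolt and panel above 14 N).
It fails at once if the panel is slammed or pressed on the jamb's rubber stop with more than 25 N (contact force between panel and stop_pad above 25 N).
It fails at once if one of the tea things is shifted by more than 10 mm (distance of any of bowl, caddy, lid_rest, incense from where it was at the start of the episode above 0.01 m).
It also fails if it takes over 51 s, if anything falls off the work surface, if the arm or the gripper's body presses on something with over 40 N, if the wrist force passes 120 N, or if a joint passes its speed limit or range.

### The arm

A 7-joint arm with a two-finger parallel gripper is mounted at the origin on the work surface. World frame = base frame: x ahead of the robot, y to its left, z up, the work surface at z = 0. Lengths are in m, angles in rad, forces in N, time in s.
With the tool pointing down it reaches from about 0.4 to 0.85 m from the base axis. Payload 4.5 kg.
Tool frame: the origin (TCP) lies between the finger pads; the fingertips stand 22 mm ahead of it and the grasp point (between the pads) lies 3 mm ahead of it; z points along the fingers, y is the direction in which the jaws open and shut (so a half turn about z gives the same grasp; the last joint's range is limited). The gripper opens to 85 mm and grips with 20 to 120 N. Pads are 22 mm wide; open, the fingers measure 114 mm over their backs; the gripper's body (76 mm by 85 mm) begins 54 mm behind the grasp point. The pads swing forward as they close: fully open they stand 13 mm farther back than shut.
Start: joints at [-1.237, 0.689, -0.195, 1.565, 0.157, 0.902, -0.215], TCP at [0.185, 0.597, 0.253] pointing down, gripper open.
Joint ranges: [-3.01, 3.01], [-0.46, 2.08], [-1.47, 1.51], [0.13, 2.56], [-1, 4.14], [0.04, 2.09], [-2.66, 2.66]. Speed limits (rad/s): [2.57, 2.57, 3.14, 3.14, 3.14, 3.14, 3.14].

### API

Orientations are given as [roll, pitch, yaw] about the fixed x, y, z axes, in that order (R = Rz(yaw) Ry(pitch) Rx(roll)).
In Python, from plant import env gives the robot as it stands.
- The arm moves only by the tool apply_moves, never from a script. Its argument "moves" is a list that holds one entry, the list of rows, each a list of 5 numbers: the finger opening in cm, from 0 to 8.54, then the shift along the tool's x, y, z in cm, then the turn about the tool's z in rad. A call has exactly 5 rows; each row is the pose to reach, as a shift and turn from the pose commanded when the call began, along the tool's axes at that moment; what a row does not reach only later rows make up. A row lasts 1/10 s, in which the tool goes at most 50 mm and 8.59 degrees, less where a joint would pass 70% of its speed; a pose out of reach is approached as far as the arm can. A call with a gripper value outside its range is refused whole. The fingers move at their own pace and stop on an object; "squeeze" is the grip in N (left out, the last holds). Time passes only in rows, so rows that repeat a pose let the fingers close, or fill a call up. It gives the time, the measured TCP pose, the force and the opening at its end, in the units of the state.
- env.observe(): the state, without advancing time (a new reading comes with each control period).
- env.snapshot(name): name is "scene" or "top" or "wrist"; returns (picture, depth): 384x512x3 uint8, red, green, blue; 384x512 float32, m along the optical axis (not along the pixel's ray), 0 where there is no reading.
- env.camera_model(name): a dict with "intrinsics" (3x3 intrinsics, pixels), "T" (4x4, takes a point from camera to world coordinates); the wrist camera has in their place "hand_eye" (4x4, takes a point from camera to tool coordinates, whose origin is the TCP and whose axes are the flange's). Camera axes: x right, y up, looking along -z (the intrinsics and any distortion apply to the point x, -y, -z); pixel columns grow to the right and rows downward; lengths in m; the calibration is good to about 2 mm. The wrist camera is an equidistant fisheye: a pixel r from the principal point sees the ray r / f radians off the axis. A picture is of the moment at which its call begins: read the wrist's pose just before it. camera_model takes no time and is no camera call.
- env.finish_job(): hands the job in, once; it reports no verdict.
The state is a dict: "time": time; "joint_pos": joint angles; "qvel": joint speeds; "joint_efforts": joint torques, N m; "ee_pos": TCP position; "tool_rot": TCP orientation; "wrist_force": force on the tool from outside, world axes, zero at the start; "ft_torque": the same for the moment, N m; "grip_width": finger opening in m.
Only numpy, scipy, OpenCV 4.12 (cv2) and the standard library are available. Lean on these libraries where they do the work, as an engineer would, in place of code of your own. Each camera call takes 0.05 s, during which the arm holds its last target.

## Working session

There is one attempt and no reset: what is moved stays moved. The work goes in short steps, Python scripts to look and compute and a tool call to move; the robot and the scene stay as the last step left them, time stands still between calls to the robot, and variables do not carry over. Pictures are saved under pics/ and viewed, and the job is handed in when it is done.

Besides the shell and the picture viewer there is one more tool, called after "Request:" in YAML: its name, and indented under it one key for each argument. apply_moves: Moves the arm, as the interface text tells. Its arguments: {"type":"object","properties":{"moves":{"type":"array","items":{"type":"array","items":{"type":"array","items":{"type":"number"}}}},"squeeze":{"type":"number"}},"required":["moves"]}

```bash
ls; mkdir -p pics
python3 - <<'E'
from plant import env
import cv2,numpy as np
o=env.observe()
for k,v in o.items(): print(k,np.round(v,4))
for n in ["scene","top","wrist"]:
    p,d=env.snapshot(n); cv2.imwrite(f"pics/{n}0.png",p[:,:,::-1]); np.save(f"pics/{n}0.npy",d)
    m=env.camera_model(n); print(n,{k:np.round(v,4).tolist() if not isinstance(v,str) else v for k,v in m.items()})
E
```

```text
pics
time 0.0
joint_pos [-1.2372  0.69   -0.1945  1.5664  0.1573  0.9025 -0.2151]
qvel [ 0.0008 -0.0002 -0.0006 -0.0004  0.0012 -0.0001  0.0007]
joint_efforts [-2.10000e-03 -5.39620e+01 -1.26700e+00 -1.58552e+01  9.00000e-03
  9.50000e-03 -0.00000e+00]
ee_pos [0.1844 0.5965 0.2525]
tool_rot [-3.1397e+00  1.0000e-04  2.8418e+00]
wrist_force [ 0.6425 -0.1376 -0.5831]
ft_torque [-0.0589 -0.0334  0.0071]
grip_width 0.0853
scene {'intrinsics': [[402.9421, 0.0, 253.2973], [0.0, 402.9421, 199.7651], [0.0, 0.0, 1.0]], 'T': [[-0.1272, 0.9264, -0.3544, 0.2779], [-0.9918, -0.1159, 0.0531, 0.0709], [0.0082, 0.3583, 0.9336, 0.9884], [0.0, 0.0, 0.0, 1.0]]}
top {'intrinsics': [[415.9384, 0.0, 255.5169], [0.0, 415.9384, 188.7985], [0.0, 0.0, 1.0]], 'T': [[-0.0258, 0.996, -0.0854, 0.537], [-0.9992, -0.0283, -0.0291, 0.0083], [-0.0314, 0.0846, 0.9959, 1.0476], [0.0, 0.0, 0.0, 1.0]]}
wrist {'intrinsics': [[297.3186, 0.0, 250.0397], [0.0, 297.3186, 191.1982], [0.0, 0.0, 1.0]], 'hand_eye': [[-0.0003, 0.9627, 0.2706, 0.0696], [1.0, 0.0003, 0.0, -0.0003], [-0.0, 0.2706, -0.9627, -0.1218], [0.0, 0.0, 0.0, 1.0]]}
```

View pics/scene0.png

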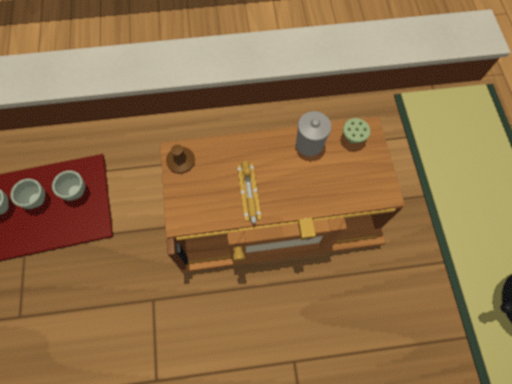

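View pics/top0.png

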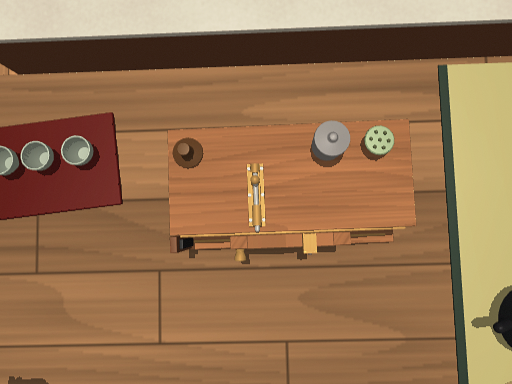

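View pics/wrist0.png

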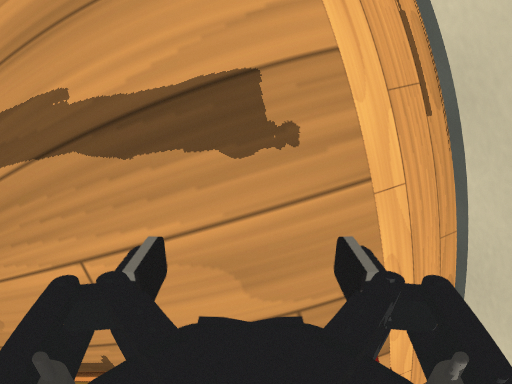

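The cabinet top is seen in both views. In the top picture the knob is at about (255,180), the nose at (257,229), the keeper at (310,242) and the pull at (241,256). I'll zoom in.

Run:
```python
import cv2
a=cv2.imread("pics/top0.png")[105:275,155:425]; cv2.imwrite("pics/topz.png",cv2.resize(a,None,fx=2.9,fy=2.9,interpolation=cv2.INTER_CUBIC))
a=cv2.imread("pics/scene0.png")[105:280,150:410]; cv2.imwrite("pics/scenez.png",cv2.resize(a,None,fx=3,fy=3,interpolation=cv2.INTER_CUBIC))
```

```text
(no output)
```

View pics/topz.png

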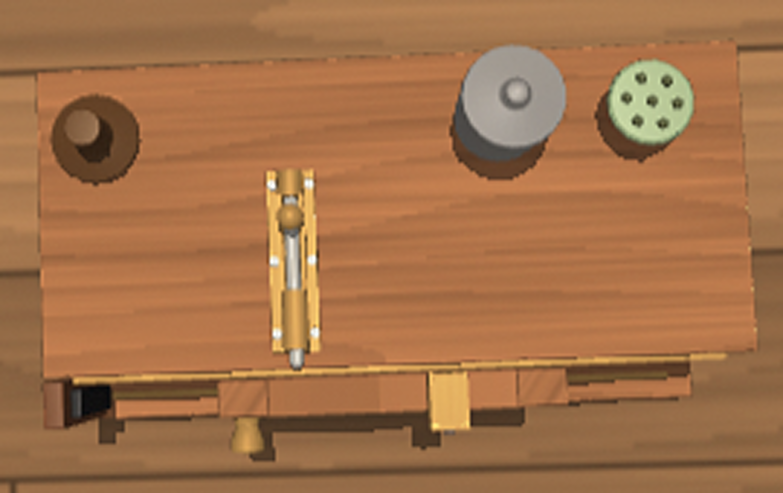

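View pics/scenez.png

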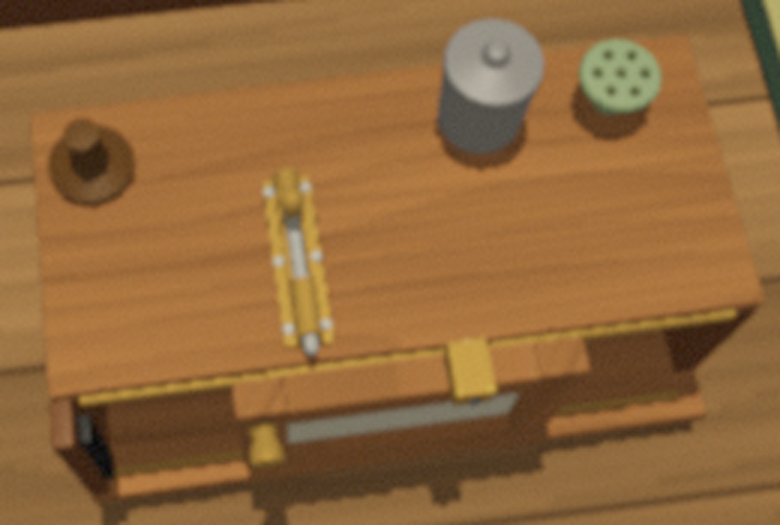

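```bash
cat > h.py <<'E'
import numpy as np, cv2
from plant import env
def ray(n,u,v,K=None):
    m=env.camera_model(n);K=np.array(m["intrinsics"]);T=np.array(m["T"])
    d=np.array([(u-K[0,2])/K[0,0],-(v-K[1,2])/K[1,1],-1.]); return T[:3,3],T[:3,:3]@d
def onplane(n,u,v,z):
    c,d=ray(n,u,v); return c+d*(z-c[2])/d[2]
def wray(u,v,pos,rpy):
    from scipy.spatial.transform import Rotation as R
    m=env.camera_model("wrist");K=np.array(m["intrinsics"]);H=np.array(m["hand_eye"])
    x=u-K[0,2];y=v-K[1,2];r=np.hypot(x,y);th=r/K[0,0]
    d=np.array([np.sin(th)*x/r,-np.sin(th)*y/r,-np.cos(th)])
    Rt=R.from_euler('xyz',rpy).as_matrix()
    return np.array(pos)+Rt@H[:3,3],Rt@H[:3,:3]@d
def tri(rs):
    A=np.zeros((3,3));b=np.zeros(3)
    for c,d in rs:
        d=d/np.linalg.norm(d);P=np.eye(3)-np.outer(d,d);A+=P;b+=P@c
    p=np.linalg.solve(A,b); return p,[np.linalg.norm(np.cross(p-c,d/np.linalg.norm(d))) for c,d in rs]
def cloud(n,d):
    v,u=np.mgrid[0:384,0:512];m=env.camera_model(n);K=np.array(m["intrinsics"]);T=np.array(m["T"])
    P=np.stack([(u-K[0,2])/K[0,0]*d,-(v-K[1,2])/K[1,1]*d,-d],-1)
    return P@T[:3,:3].T+T[:3,3]
E
python3 - <<'E'
from h import *
np.set_printoptions(precision=4,suppress=True)
tz=lambda u,v:(155+u/2.9-.33,105+v/2.9-.33)
sz=lambda u,v:(150+u/3-.33,105+v/3-.33)
C={}
for nm,t,s in [("BL",(37,73),(34,118)),("BR",(738,42),(690,38)),("FR",(757,348),(760,300)),("FL",(44,378),(50,394)),("pullend",(247,440),(265,452)),("keepTL",(430,374),(447,343)),("keepBL",(434,430),(453,397)),("keepBR",(469,430),(494,393)),("keepTR",(466,372),(487,341)),("nose",(297,368),(311,358)),("knob",(290,217),(287,187)),("caddyknob",(516,92),(497,53))]:
    C[nm]=onplane("top",*tz(*t),.2)
    print(nm,"top@.2",C[nm],"scene@.2",onplane("scene",*sz(*s),.2),"tri",*tri([ray("top",*tz(*t)),ray("scene",*sz(*s))]))
for n in("top","scene"):
    d=np.load(f"pics/{n}0.npy");P=cloud(n,d);m=(abs(P[...,2]-.2)<.006)&(d>0)
    print(n,np.median(P[...,2][m]),m.sum())
    q=P[m]; A=np.c_[q[:,:2],np.ones(len(q))]; print(np.linalg.lstsq(A,q[:,2],rcond=None)[0])
E
```

```text
BL top@.2 [0.7382 0.2135 0.2   ] scene@.2 [0.7334 0.2115 0.2   ] tri [0.7408 0.215  0.188 ] [np.float64(0.0013995978794601042), np.float64(0.0013995978794600927)]
BR top@.2 [ 0.7441 -0.2859  0.2   ] scene@.2 [ 0.7412 -0.2857  0.2   ] tri [ 0.746 -0.289  0.192] [np.float64(0.00029515146913398937), np.float64(0.0002951514691338684)]
FR top@.2 [ 0.5283 -0.2867  0.2   ] scene@.2 [ 0.5274 -0.2835  0.2   ] tri [ 0.5286 -0.2869  0.1954] [np.float64(0.0013222492505543925), np.float64(0.001322249250554455)]
FL top@.2 [0.5201 0.2103 0.2   ] scene@.2 [0.5212 0.2105 0.2   ] tri [0.5202 0.2097 0.2032] [np.float64(0.0002062285705543468), np.float64(0.0002062285705544083)]
pullend top@.2 [0.4735 0.0682 0.2   ] scene@.2 [0.4635 0.0713 0.2   ] tri [0.4712 0.0709 0.1671] [np.float64(0.00037706559645016947), np.float64(0.0003770655964501772)]
keepTL top@.2 [ 0.5161 -0.0605  0.2   ] scene@.2 [ 0.5235 -0.0613  0.2   ] tri [ 0.5167 -0.0583  0.2214] [np.float64(0.0005075241132415341), np.float64(0.0005075241132414881)]
keepBL top@.2 [ 0.4774 -0.0619  0.2   ] scene@.2 [ 0.4851 -0.059   0.2   ] tri [ 0.4794 
[... 354 characters left out ...]
0848  0.2156] [np.float64(0.0010011205680459058), np.float64(0.0010011205680457709)]
nose top@.2 [0.5226 0.0321 0.2   ] scene@.2 [0.5245 0.0327 0.2   ] tri [0.5228 0.0324 0.205 ] [np.float64(0.0005109204396195413), np.float64(0.0005109204396195508)]
knob top@.2 [0.6289 0.0343 0.2   ] scene@.2 [0.6546 0.0334 0.2   ] tri [0.6221 0.0344 0.267 ] [np.float64(0.0022609348684113828), np.float64(0.00226093486841134)]
caddyknob top@.2 [ 0.7133 -0.1283  0.2   ] scene@.2 [ 0.7462 -0.1374  0.2   ] tri [ 0.6955 -0.1147  0.2854] [np.float64(0.00015450194775032102), np.float64(0.0001545019477503947)]
top 0.19959224669811593 24315
[0.0009 0.0003 0.1991]
scene 0.19917935496267847 20563
[0.0014 0.0002 0.1984]
```

Request:
apply_moves:
  moves:
    - [[6,-3.4,-3.3,0,0],[6,-6.8,-6.6,0,0],[6,-10.2,-9.9,0,0],[6,-13.6,-13.2,0,0],[6,-17,-16.5,0,0]]

```text
time: 0.65
ee_pos: [0.2989, 0.3875, 0.2532]
tool_rot: [-3.141, 0.0, 2.842]
wrist_force: [1.6, 0.1, 0.5]
grip_width: 0.0599
```

Request:
apply_moves:
  moves:
    - [[6,-3.4,-3.3,0,0],[6,-6.8,-6.6,0,0],[6,-10.2,-9.9,0,0],[6,-13.6,-13.2,0,0],[6,-17,-16.5,0,0]]

```text
time: 1.15
ee_pos: [0.4126, 0.1797, 0.2533]
tool_rot: [3.141, 0.0, 2.842]
wrist_force: [1.1, 0.6, 0.2]
grip_width: 0.0602
```

Request:
apply_moves:
  moves:
    - [[5,-3.4,-3.3,0,-0.1],[5,-6.8,-6.6,0,-0.2],[5,-8.5,-8.8,0,-0.314],[5,-8.5,-8.8,0,-0.314],[5,-8.5,-8.8,0,-0.314]]

```text
time: 1.65
ee_pos: [0.4671, 0.0719, 0.2531]
tool_rot: [3.141, -0.001, -3.13]
wrist_force: [-0.2, 0.6, 0.3]
grip_width: 0.0501
```

Run:
```python
from h import *
o=env.observe()
for k in("time","ee_pos","tool_rot","wrist_force","grip_width"): print(k,np.round(o[k],4))
for n in ["scene","top","wrist"]:
    p,d=env.snapshot(n); cv2.imwrite(f"pics/{n}1.png",p[:,:,::-1]); np.save(f"pics/{n}1.npy",d)
```

```text
time 1.65
ee_pos [0.4671 0.0719 0.2531]
tool_rot [ 3.1410e+00 -5.0000e-04 -3.1301e+00]
wrist_force [-0.1594  0.5982  0.3381]
grip_width 0.0501
```

View pics/wrist1.png

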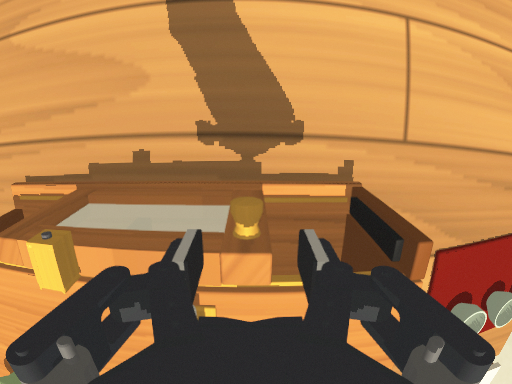

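View pics/top1.png

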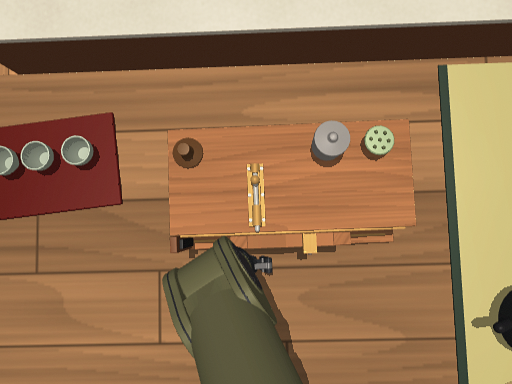

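Run:
```python
from h import *
o=env.observe();p,r=o["ee_pos"],o["tool_rot"]
np.set_printoptions(precision=4,suppress=True)
for nm,(u,v),z in [("pull front end mid",(246,205),.168),("pull mid",(246,218),.168),("keeper TL",(29,236),.225),("panel lead front corner",(271,250),.2),("panel back?",(271,283),.2),("panel edge bottom",(262,195),.2),("padface",(353,200),.2)]:
    c,d=wray(u,v,p,r); print(nm,c+d*(z-c[2])/d[2])
    if "end" in nm: print("tri w/ top", tri([(c,d),ray("top",241,257)]))
```

```text
pull front end mid [0.4658 0.0711 0.168 ]
tri w/ top (array([0.4692, 0.0699, 0.157 ]), [np.float64(0.001092088541290741), np.float64(0.0010920885412907043)])
pull mid [0.476  0.0712 0.168 ]
keeper TL [ 0.4738 -0.0787  0.225 ]
panel lead front corner [0.4862 0.0881 0.2   ]
panel back? [0.5123 0.0893 0.2   ]
panel edge bottom [0.4485 0.0811 0.2   ]
padface [0.451 0.14  0.2  ]
```

The wrist view puts the pull at (246,210), between the fingers, at y≈0.071, and the panel's front face at x≈0.486. Going down around it.

Request:
apply_moves:
  moves:
    - [[5,0.1,0,2.5,0],[5,0.1,0,5,0],[5,0.1,0,7,0],[4.5,0.1,0,8.2,0],[3.6,0.1,0,8.2,0]]

```text
time: 2.3
ee_pos: [0.4648, 0.0736, 0.1701]
tool_rot: [-3.141, -0.003, -3.124]
wrist_force: [-0.5, -0.4, 1.4]
grip_width: 0.036
```

Run:
```python
from h import *
o=env.observe()
for k in("time","ee_pos","tool_rot","wrist_force","grip_width"): print(k,np.round(o[k],4))
for n in ["scene","wrist"]:
    p,d=env.snapshot(n); cv2.imwrite(f"pics/{n}2.png",p[:,:,::-1])
```

```text
time 2.3
ee_pos [0.4648 0.0736 0.1701]
tool_rot [-3.1413e+00 -3.1000e-03 -3.1245e+00]
wrist_force [-0.543  -0.404   1.4324]
grip_width 0.036
```

View pics/wrist2.png

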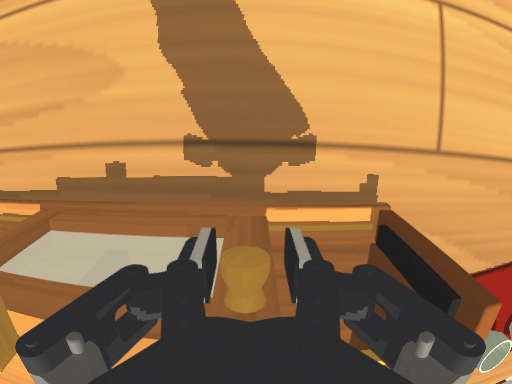

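The pull at (245,265) sits between the pads. Pushing the panel towards +y.

Request:
apply_moves:
  moves:
    - [[3.2,0,0.5,0,0],[3.2,0,1.0,0,0],[3.2,0,2.0,0,0],[3.2,0,3,0,0],[3.2,0,4,0,0]]

```text
time: 2.9
ee_pos: [0.4658, 0.1114, 0.1718]
tool_rot: [-3.14, 0.001, -3.129]
wrist_force: [0.7, -5.1, 0.3]
grip_width: 0.032
```

Request:
apply_moves:
  moves:
    - [[3.2,0,1,0,0],[3.2,0,2,0,0],[3.2,0,3,0,0],[3.2,0,3.7,0,0],[3.2,0,4,0,0]]

```text
time: 3.4
ee_pos: [0.4653, 0.1528, 0.1718]
tool_rot: [3.142, 0.001, -3.127]
wrist_force: [0.1, -4.9, 3.1]
grip_width: 0.0318
```

Run:
```python
from h import *
o=env.observe()
for k in("time","ee_pos","tool_rot","wrist_force","grip_width"): print(k,np.round(o[k],4))
for n in ["scene","top","wrist"]:
    p,d=env.snapshot(n); cv2.imwrite(f"pics/{n}3.png",p[:,:,::-1])
a=cv2.imread("pics/top3.png")[105:275,155:425]; cv2.imwrite("pics/top3z.png",cv2.resize(a,None,fx=2.9,fy=2.9,interpolation=cv2.INTER_CUBIC))
```

```text
time 3.4
ee_pos [0.4653 0.1528 0.1718]
tool_rot [ 3.1415e+00  1.0000e-03 -3.1269e+00]
wrist_force [ 0.1315 -4.9211  3.0857]
grip_width 0.0318
```

View pics/wrist3.png

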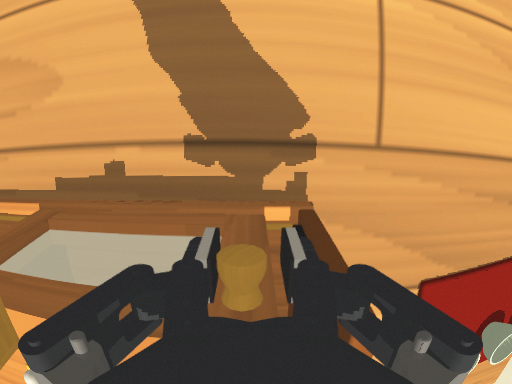

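View pics/top3z.png

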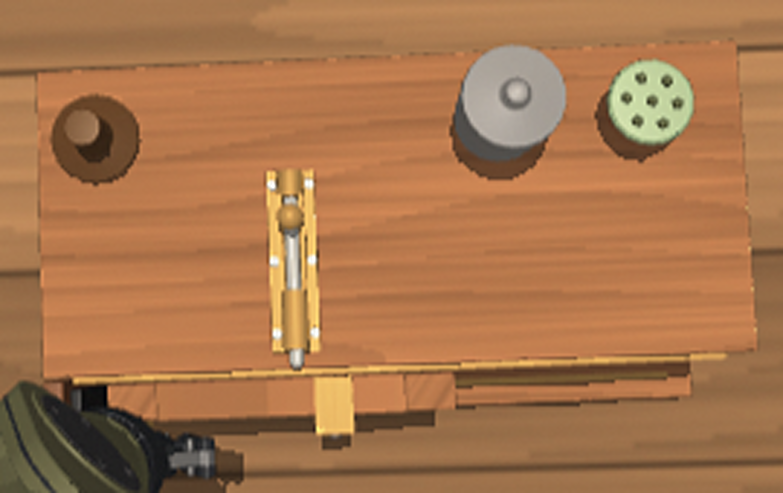

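Friction is about 5 N. The keeper, at zoomed x=334, is about 25 mm short of the bolt line at 297.

Request:
apply_moves:
  moves:
    - [[3.2,0,0.5,0,0],[3.2,0,1,0,0],[3.2,0,1.4,0,0],[3.2,0,1.6,0,0],[3.2,0,1.7,0,0]]

```text
time: 4.05
ee_pos: [0.4648, 0.1697, 0.1713]
tool_rot: [3.141, 0.0, -3.127]
wrist_force: [0.9, -4.6, 3.1]
grip_width: 0.0323
```

Request:
apply_moves:
  moves:
    - [[3.2,0,0.05,0,0],[3.2,0,0.1,0,0],[3.2,0,0.15,0,0],[3.2,0,0.2,0,0],[3.2,0,0.2,0,0]]

```text
time: 4.55
ee_pos: [0.4648, 0.1713, 0.1713]
tool_rot: [3.141, 0.0, -3.127]
wrist_force: [0.9, -4.2, 2.0]
grip_width: 0.0319
```

Request:
apply_moves:
  moves:
    - [[3.2,0,0.05,0,0],[3.2,0,0.1,0,0],[3.2,0,0.15,0,0],[3.2,0,0.2,0,0],[3.2,0,0.2,0,0]]

```text
time: 5.05
ee_pos: [0.4648, 0.1734, 0.1713]
tool_rot: [3.141, 0.0, -3.127]
wrist_force: [1.0, -4.2, 2.3]
grip_width: 0.0317
```

Request:
apply_moves:
  moves:
    - [[3.2,0,0.05,0,0],[3.2,0,0.1,0,0],[3.2,0,0.15,0,0],[3.2,0,0.2,0,0],[3.2,0,0.2,0,0]]

```text
time: 5.55
ee_pos: [0.4647, 0.1754, 0.1713]
tool_rot: [3.141, 0.0, -3.127]
wrist_force: [1.6, -4.2, 2.2]
grip_width: 0.0318
```

Request:
apply_moves:
  moves:
    - [[3.2,0,0.03,0,0],[3.2,0,0.06,0,0],[3.2,0,0.1,0,0],[3.2,0,0.1,0,0],[3.2,0,0.1,0,0]]

```text
time: 6.05
ee_pos: [0.4647, 0.176, 0.1713]
tool_rot: [-3.141, -0.0, -3.128]
wrist_force: [2.1, -5.1, 2.6]
grip_width: 0.0321
```

Request:
apply_moves:
  moves:
    - [[3.2,0,0.03,0,0],[3.2,0,0.06,0,0],[3.2,0,0.1,0,0],[3.2,0,0.1,0,0],[3.2,0,0.1,0,0]]

```text
time: 6.55
ee_pos: [0.4647, 0.1765, 0.1713]
tool_rot: [-3.14, -0.0, -3.128]
wrist_force: [2.1, -5.7, 2.8]
grip_width: 0.0323
```

Run:
```python
from h import *
p,d=env.snapshot("top"); cv2.imwrite("pics/top4.png",p[:,:,::-1])
a=cv2.imread("pics/top4.png")[105:275,155:425]; cv2.imwrite("pics/top4z.png",cv2.resize(a,None,fx=2.9,fy=2.9,interpolation=cv2.INTER_CUBIC))
```

```text
(no output)
```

View pics/top4z.png

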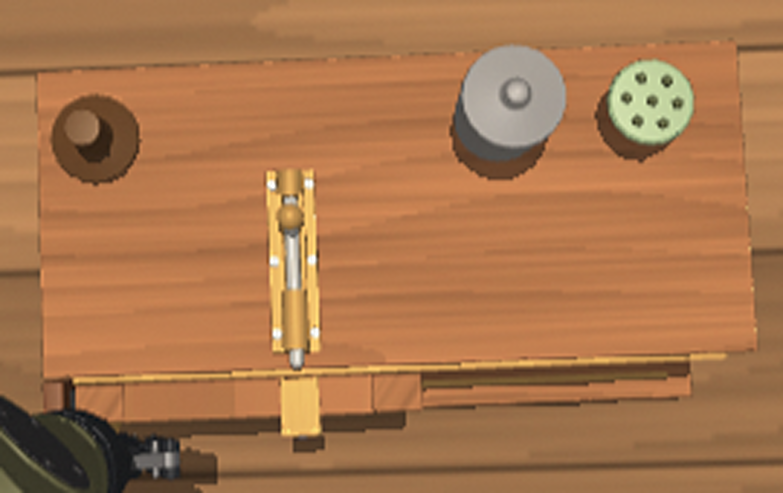

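The keeper, at zoomed x=300, is nearly on the bolt line at 297, and the rubber is starting to push back. Pressing a little further.

Request:
apply_moves:
  moves:
    - [[3.2,0,0.04,0,0],[3.2,0,0.08,0,0],[3.2,0,0.12,0,0],[3.2,0,0.15,0,0],[3.2,0,0.15,0,0]]

```text
time: 7.1
ee_pos: [0.4647, 0.1769, 0.1712]
tool_rot: [-3.139, -0.001, -3.129]
wrist_force: [2.5, -7.3, 3.0]
grip_width: 0.032
```

Request:
apply_moves:
  moves:
    - [[3.2,0,0.04,0,0],[3.2,0,0.08,0,0],[3.2,0,0.12,0,0],[3.2,0,0.15,0,0],[3.2,0,0.15,0,0]]

```text
time: 7.6
ee_pos: [0.4647, 0.1774, 0.1712]
tool_rot: [-3.137, -0.001, -3.13]
wrist_force: [3.0, -9.5, 3.7]
grip_width: 0.0319
```

Request:
apply_moves:
  moves:
    - [[3.2,0,0.04,0,0],[3.2,0,0.08,0,0],[3.2,0,0.12,0,0],[3.2,0,0.15,0,0],[3.2,0,0.15,0,0]]

```text
time: 8.1
ee_pos: [0.4647, 0.178, 0.1712]
tool_rot: [-3.136, -0.001, -3.13]
wrist_force: [2.9, -10.6, 4.9]
grip_width: 0.0318
```

Request:
apply_moves:
  moves:
    - [[3.2,0,0.04,0,0],[3.2,0,0.08,0,0],[3.2,0,0.12,0,0],[3.2,0,0.15,0,0],[3.2,0,0.15,0,0]]

```text
time: 8.6
ee_pos: [0.4647, 0.1785, 0.1711]
tool_rot: [-3.135, -0.001, -3.131]
wrist_force: [3.3, -12.6, 4.8]
grip_width: 0.0322
```

Request:
apply_moves:
  moves:
    - [[3.2,0,-0.3,0,0],[3.6,0,-0.7,0,0],[4.2,0,-1.0,0,0],[4.6,0,-1.0,0,0],[4.6,0,-1.0,-1,0]]

```text
time: 9.1
ee_pos: [0.4637, 0.1738, 0.1807]
tool_rot: [3.142, -0.003, -3.126]
wrist_force: [0.3, 1.1, 0.6]
grip_width: 0.046
```

Request:
apply_moves:
  moves:
    - [[4.6,0,0,-2.5,0],[4.6,0,0,-5,0],[4.6,0,0,-8,0],[4.6,0,0,-11,0],[4.6,0,0,-12,0]]

```text
time: 9.6
ee_pos: [0.4658, 0.1748, 0.3047]
tool_rot: [3.138, 0.005, -3.127]
wrist_force: [0.5, -0.2, 1.0]
grip_width: 0.0457
```

Run:
```python
from h import *
o=env.observe()
for k in("time","ee_pos","tool_rot","wrist_force","grip_width"): print(k,np.round(o[k],4))
for n in ["scene","top","wrist"]:
    p,d=env.snapshot(n); cv2.imwrite(f"pics/{n}5.png",p[:,:,::-1])
a=cv2.imread("pics/top5.png")[150:260,155:345]; cv2.imwrite("pics/top5z.png",cv2.resize(a,None,fx=4,fy=4,interpolation=cv2.INTER_CUBIC))
a=cv2.imread("pics/scene5.png")[145:270,150:350]; cv2.imwrite("pics/scene5z.png",cv2.resize(a,None,fx=4,fy=4,interpolation=cv2.INTER_CUBIC))
```

```text
time 9.6
ee_pos [0.4658 0.1748 0.3047]
tool_rot [ 3.1384  0.0053 -3.1265]
wrist_force [ 0.4506 -0.1716  0.9847]
grip_width 0.0457
```

View pics/top5z.png

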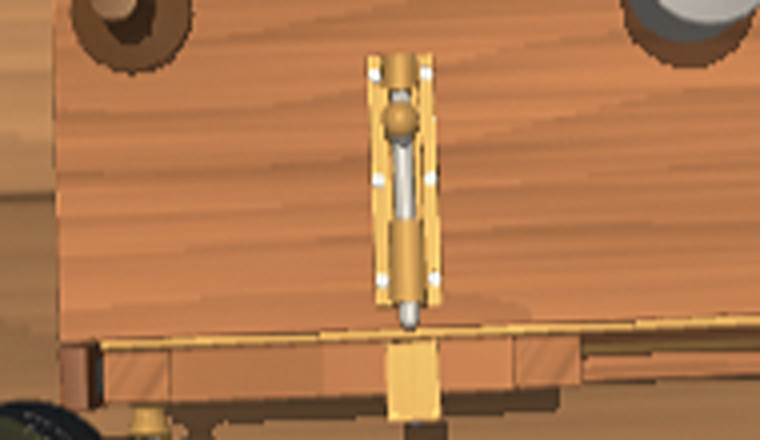

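View pics/scene5z.png

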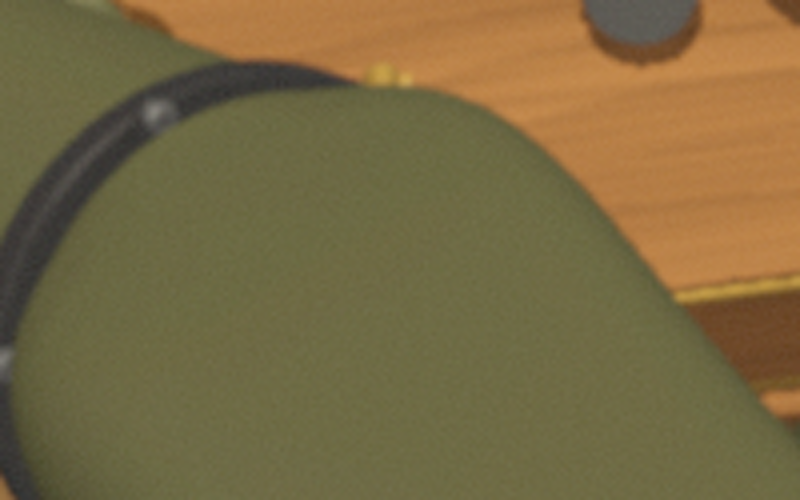

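View pics/wrist5.png

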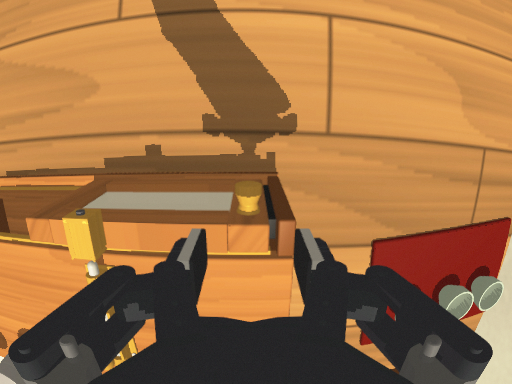

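The panel is shut on the rubber: in the top view the keeper centre is at (414,380) and the nose at (409,322), both in the zoomed picture, so it is within about 2 mm of the line. Next I'll locate the knob.

Run:
```python
from h import *
np.set_printoptions(precision=4,suppress=True)
print(onplane("top",254.6,179.6,.242), onplane("scene",150+287/3-.33,105+190/3,.242))
n=onplane("top",155+409/4-.4,150+326/4-.4,.214);print("nose",n)
a=onplane("top",155+404/4-.4,150+200/4-.4,.219);print("rod top",a)
o=env.observe();yaw=o["tool_rot"][2];print(o["ee_pos"],yaw)
t=np.array([.6235,.0335]);d=t-o["ee_pos"][:2]
print("tool dx,dy",d@[np.cos(yaw),np.sin(yaw)],d@[np.sin(yaw),-np.cos(yaw)])
```

```text
[0.6241 0.0331 0.242 ] [0.6316 0.0358 0.242 ]
nose [0.5237 0.0321 0.214 ]
rod top [0.5864 0.0328 0.219 ]
[0.4646 0.1735 0.3016] -3.1269014643705946
tool dx,dy -0.15680843927576898 -0.1423309912263658
```

Request:
apply_moves:
  moves:
    - [[4.6,-3.2,-2.9,0,0.14],[4.6,-6.4,-5.8,0,0.28],[4.6,-9.6,-8.7,0,0.42],[4.6,-12.8,-11.6,0,0.56],[4.6,-15.7,-14.2,0,0.7]]

```text
time: 10.25
ee_pos: [0.6241, 0.0316, 0.2991]
tool_rot: [-3.139, -0.002, 2.45]
wrist_force: [0.2, 0.5, 0.1]
grip_width: 0.0463
```

Request:
apply_moves:
  moves:
    - [[4.6,0,0,0,0.14],[4.6,0,0,0,0.28],[4.6,0,0,0,0.42],[4.6,0,0,0,0.56],[4.6,0,0,0,0.7]]

```text
time: 10.75
ee_pos: [0.6227, 0.0336, 0.299]
tool_rot: [-3.138, -0.0, 1.75]
wrist_force: [-0.9, 0.0, -0.2]
grip_width: 0.0461
```

Request:
apply_moves:
  moves:
    - [[4.6,0,0,0,0.1],[4.2,0,0,0,0.17],[4,0,0,0,0.17],[4,0,0,0,0.17],[4,0,0,0,0.17]]

```text
time: 11.25
ee_pos: [0.6234, 0.0335, 0.3005]
tool_rot: [-3.14, 0.0, 1.587]
wrist_force: [0.8, 0.5, 0.1]
grip_width: 0.0399
```

Run:
```python
from h import *
o=env.observe()
for k in("time","joint_pos","ee_pos","tool_rot","wrist_force","grip_width"): print(k,np.round(o[k],4))
for n in ["scene","wrist"]:
    p,d=env.snapshot(n); cv2.imwrite(f"pics/{n}6.png",p[:,:,::-1])
```

```text
time 11.25
joint_pos [-0.1852  0.6381  0.1047  1.5172 -0.0745  0.9915 -0.0438]
ee_pos [0.6234 0.0335 0.3005]
tool_rot [-3.1402e+00  1.0000e-04  1.5871e+00]
wrist_force [0.7902 0.5176 0.0959]
grip_width 0.0399
```

View pics/wrist6.png

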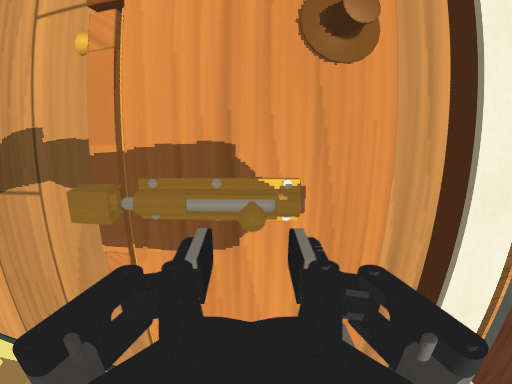

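View pics/scene6.png

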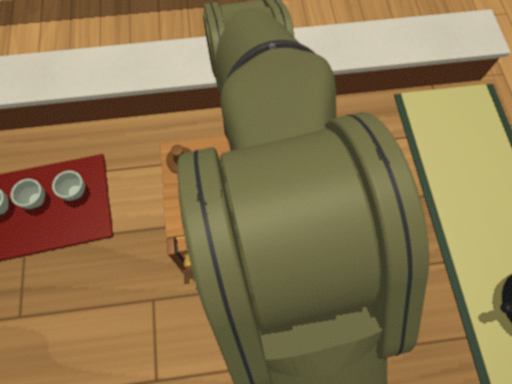

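The wrist view shows the knob at (252,217) between the jaw planes, with the nose at (128,203) just outside the keeper mouth.

Run:
```python
from h import *
np.set_printoptions(precision=4,suppress=True)
o=env.observe();p,r=o["ee_pos"],o["tool_rot"]
c,d=wray(252,217,p,r);print(c+d*(.242-c[2])/d[2]);print(tri([(c,d),ray("top",254.6,179.6)]))
c,d=wray(122,203,p,r);print("nose",c+d*(.214-c[2])/d[2])
c,d=wray(119,203,p,r);print("mouth",c+d*(.214-c[2])/d[2])
```

```text
[0.6237 0.0339 0.242 ]
(array([0.624 , 0.0332, 0.2405]), [np.float64(0.0002756472097209676), np.float64(0.00027564720972094955)])
nose [0.5215 0.0321 0.214 ]
mouth [0.5188 0.0321 0.214 ]
```

Request:
apply_moves:
  moves:
    - [[4,0,0,1.2,0],[4,0,0,2.4,0],[4,0,0,3.6,0],[4,0,0,4.6,0],[4,0,0,5.1,0]]

```text
time: 11.85
ee_pos: [0.6229, 0.0335, 0.2485]
tool_rot: [-3.139, 0.0, 1.586]
wrist_force: [-0.1, -0.3, -0.5]
grip_width: 0.0399
```

Request:
apply_moves:
  moves:
    - [[3.5,0,0,0,0],[3,0,0,0,0],[2.5,0,0,0,0],[2.4,0,0,0,0],[2.4,0,0,0,0]]

```text
time: 12.35
ee_pos: [0.624, 0.0335, 0.2507]
tool_rot: [3.141, -0.0, 1.586]
wrist_force: [-0.7, -0.2, 0.2]
grip_width: 0.0239
```

Run:
```python
from h import *
o=env.observe()
for k in("time","ee_pos","tool_rot","wrist_force","grip_width"): print(k,np.round(o[k],4))
for n in ["wrist"]:
    p,d=env.snapshot(n); cv2.imwrite(f"pics/{n}7.png",p[:,:,::-1])
```

```text
time 12.35
ee_pos [0.624  0.0335 0.2507]
tool_rot [ 3.1408e+00 -1.0000e-04  1.5858e+00]
wrist_force [-0.6597 -0.237   0.1801]
grip_width 0.0239
```

View pics/wrist7.png

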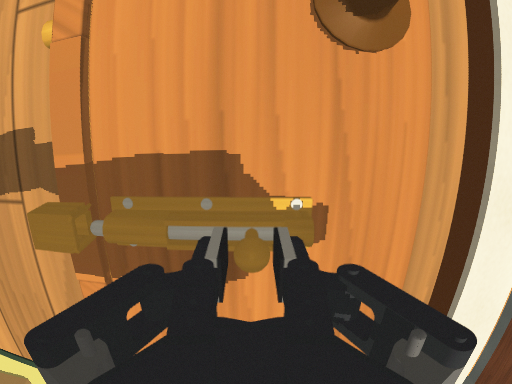

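The knob at (251,250) is between the pads. Pushing towards -x (tool -y).

Request:
apply_moves:
  moves:
    - [[2.4,0,-0.1,0,0],[2.4,0,-0.2,0,0],[2.4,0,-0.3,0,0],[2.4,0,-0.4,0,0],[2.4,0,-0.4,0,0]]

```text
time: 12.9
ee_pos: [0.6212, 0.0335, 0.2505]
tool_rot: [3.138, -0.0, 1.586]
wrist_force: [4.9, -0.5, -3.0]
grip_width: 0.024
```

Request:
apply_moves:
  moves:
    - [[2.4,0,-0.06,0,0],[2.4,0,-0.12,0,0],[2.4,0,-0.18,0,0],[2.4,0,-0.24,0,0],[2.4,0,-0.3,0,0]]

```text
time: 13.4
ee_pos: [0.6186, 0.0335, 0.2505]
tool_rot: [3.137, -0.0, 1.586]
wrist_force: [5.7, 0.2, -4.1]
grip_width: 0.0238
```

Request:
apply_moves:
  moves:
    - [[2.4,0,-0.05,0,0],[2.4,0,-0.1,0,0],[2.4,0,-0.15,0,0],[2.4,0,-0.2,0,0],[2.4,0,-0.25,0,0]]

```text
time: 13.9
ee_pos: [0.6161, 0.0334, 0.2505]
tool_rot: [3.137, -0.0, 1.586]
wrist_force: [6.0, -0.6, -3.1]
grip_width: 0.0245
```

Request:
apply_moves:
  moves:
    - [[2.4,0,-0.04,0,0],[2.4,0,-0.08,0,0],[2.4,0,-0.12,0,0],[2.4,0,-0.16,0,0],[2.4,0,-0.2,0,0]]

```text
time: 14.4
ee_pos: [0.6141, 0.0334, 0.2505]
tool_rot: [3.137, -0.0, 1.586]
wrist_force: [5.8, 0.2, -2.7]
grip_width: 0.0243
```

Request:
apply_moves:
  moves:
    - [[2.4,0,-0.04,0,0],[2.4,0,-0.08,0,0],[2.4,0,-0.12,0,0],[2.4,0,-0.16,0,0],[2.4,0,-0.2,0,0]]

```text
time: 14.9
ee_pos: [0.6121, 0.0333, 0.2505]
tool_rot: [3.137, -0.0, 1.586]
wrist_force: [5.5, -0.2, -3.5]
grip_width: 0.0242
```

Request:
apply_moves:
  moves:
    - [[2.4,0,-0.04,0,0],[2.4,0,-0.08,0,0],[2.4,0,-0.12,0,0],[2.4,0,-0.16,0,0],[2.4,0,-0.2,0,0]]

```text
time: 15.4
ee_pos: [0.6101, 0.0334, 0.2505]
tool_rot: [3.137, -0.0, 1.586]
wrist_force: [5.8, -1.1, -3.4]
grip_width: 0.0238
```

Request:
apply_moves:
  moves:
    - [[2.4,0,-0.04,0,0],[2.4,0,-0.08,0,0],[2.4,0,-0.12,0,0],[2.4,0,-0.16,0,0],[2.4,0,-0.2,0,0]]

```text
time: 15.9
ee_pos: [0.6081, 0.0333, 0.2505]
tool_rot: [3.137, -0.0, 1.586]
wrist_force: [6.1, -0.0, -3.3]
grip_width: 0.0242
```

Run:
```python
from h import *
p,d=env.snapshot("wrist"); cv2.imwrite("pics/wrist8.png",p[:,:,::-1])
```

```text
(no output)
```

View pics/wrist8.png

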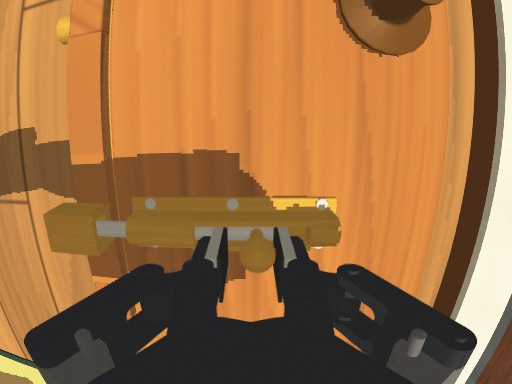

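The rod has entered the keeper (mouth at about (103,230)) with no extra force. From here I'll feel for the rubber.

Request:
apply_moves:
  moves:
    - [[2.4,0,-0.03,0,0],[2.4,0,-0.06,0,0],[2.4,0,-0.09,0,0],[2.4,0,-0.12,0,0],[2.4,0,-0.15,0,0]]

```text
time: 16.45
ee_pos: [0.6066, 0.0333, 0.2505]
tool_rot: [3.137, -0.0, 1.586]
wrist_force: [5.7, 0.4, -3.8]
grip_width: 0.0238
```

Request:
apply_moves:
  moves:
    - [[2.4,0,-0.03,0,0],[2.4,0,-0.06,0,0],[2.4,0,-0.09,0,0],[2.4,0,-0.12,0,0],[2.4,0,-0.15,0,0]]

```text
time: 16.95
ee_pos: [0.6051, 0.0333, 0.2505]
tool_rot: [3.137, -0.0, 1.586]
wrist_force: [5.9, -0.2, -4.1]
grip_width: 0.0239
```

Request:
apply_moves:
  moves:
    - [[2.4,0,-0.03,0,0],[2.4,0,-0.06,0,0],[2.4,0,-0.09,0,0],[2.4,0,-0.12,0,0],[2.4,0,-0.12,0,0]]

```text
time: 17.45
ee_pos: [0.6039, 0.0333, 0.2505]
tool_rot: [3.137, -0.0, 1.586]
wrist_force: [6.4, 0.0, -4.2]
grip_width: 0.0242
```

Request:
apply_moves:
  moves:
    - [[2.4,0,-0.03,0,0],[2.4,0,-0.06,0,0],[2.4,0,-0.09,0,0],[2.4,0,-0.12,0,0],[2.4,0,-0.12,0,0]]

```text
time: 17.95
ee_pos: [0.6027, 0.0333, 0.2505]
tool_rot: [3.137, -0.0, 1.586]
wrist_force: [6.1, 1.0, -3.9]
grip_width: 0.024
```

Request:
apply_moves:
  moves:
    - [[2.4,0,-0.03,0,0],[2.4,0,-0.06,0,0],[2.4,0,-0.09,0,0],[2.4,0,-0.12,0,0],[2.4,0,-0.12,0,0]]

```text
time: 18.45
ee_pos: [0.6015, 0.0333, 0.2505]
tool_rot: [3.137, -0.0, 1.586]
wrist_force: [6.3, -0.0, -3.9]
grip_width: 0.024
```

Request:
apply_moves:
  moves:
    - [[2.4,0,-0.03,0,0],[2.4,0,-0.06,0,0],[2.4,0,-0.09,0,0],[2.4,0,-0.12,0,0],[2.4,0,-0.12,0,0]]

```text
time: 18.95
ee_pos: [0.6003, 0.0332, 0.2505]
tool_rot: [3.137, -0.0, 1.586]
wrist_force: [6.1, -0.2, -3.4]
grip_width: 0.0238
```

Request:
apply_moves:
  moves:
    - [[2.4,0,-0.03,0,0],[2.4,0,-0.06,0,0],[2.4,0,-0.09,0,0],[2.4,0,-0.12,0,0],[2.4,0,-0.12,0,0]]

```text
time: 19.45
ee_pos: [0.5991, 0.0332, 0.2505]
tool_rot: [3.137, -0.0, 1.586]
wrist_force: [6.3, 0.8, -3.4]
grip_width: 0.0239
```

Request:
apply_moves:
  moves:
    - [[2.4,0,-0.03,0,0],[2.4,0,-0.06,0,0],[2.4,0,-0.09,0,0],[2.4,0,-0.12,0,0],[2.4,0,-0.12,0,0]]

```text
time: 19.95
ee_pos: [0.5979, 0.0332, 0.2505]
tool_rot: [3.137, -0.0, 1.586]
wrist_force: [5.9, -0.0, -4.5]
grip_width: 0.0241
```

Request:
apply_moves:
  moves:
    - [[2.4,0,-0.03,0,0],[2.4,0,-0.06,0,0],[2.4,0,-0.09,0,0],[2.4,0,-0.12,0,0],[2.4,0,-0.12,0,0]]

```text
time: 20.45
ee_pos: [0.5974, 0.0332, 0.2506]
tool_rot: [3.136, -0.0, 1.586]
wrist_force: [8.0, -1.1, -5.7]
grip_width: 0.0242
```

Request:
apply_moves:
  moves:
    - [[2.4,0,-0.03,0,0],[2.4,0,-0.06,0,0],[2.4,0,-0.09,0,0],[2.4,0,-0.12,0,0],[2.4,0,-0.12,0,0]]

```text
time: 20.95
ee_pos: [0.597, 0.0332, 0.2506]
tool_rot: [3.134, -0.0, 1.586]
wrist_force: [9.7, -0.7, -6.5]
grip_width: 0.0237
```

Request:
apply_moves:
  moves:
    - [[2.4,0,-0.03,0,0],[2.4,0,-0.06,0,0],[2.4,0,-0.09,0,0],[2.4,0,-0.12,0,0],[2.4,0,-0.12,0,0]]

```text
time: 21.45
ee_pos: [0.5966, 0.0332, 0.2506]
tool_rot: [3.132, -0.0, 1.586]
wrist_force: [10.6, 1.0, -7.4]
grip_width: 0.024
```

Request:
apply_moves:
  moves:
    - [[2.4,0,-0.03,0,0],[2.4,0,-0.06,0,0],[2.4,0,-0.08,0,0],[2.4,0,-0.08,0,0],[2.4,0,-0.08,0,0]]

```text
time: 21.95
ee_pos: [0.5964, 0.0332, 0.2507]
tool_rot: [3.131, -0.0, 1.586]
wrist_force: [13.2, 0.0, -8.8]
grip_width: 0.024
```

Request:
apply_moves:
  moves:
    - [[2.4,0,0,0,0],[2.4,0,0,0,0],[2.4,0,0,0,0],[2.4,0,0,0,0],[2.4,0,0,0,0]]

```text
time: 22.45
ee_pos: [0.5964, 0.0332, 0.2506]
tool_rot: [3.131, -0.0, 1.586]
wrist_force: [12.7, 0.4, -8.9]
grip_width: 0.0243
```

Request:
apply_moves:
  moves:
    - [[2.4,0,-0.03,0,0],[2.4,0,-0.06,0,0],[2.4,0,-0.06,0,0],[2.4,0,-0.06,0,0],[2.4,0,-0.06,0,0]]

```text
time: 22.95
ee_pos: [0.5962, 0.0332, 0.2509]
tool_rot: [3.13, -0.0, 1.586]
wrist_force: [12.8, 0.0, -9.0]
grip_width: 0.024
```

Request:
apply_moves:
  moves:
    - [[2.4,0,-0.03,0,0],[2.4,0,-0.06,0,0],[2.4,0,-0.06,0,0],[2.4,0,-0.06,0,0],[2.4,0,-0.06,0,0]]

```text
time: 23.45
ee_pos: [0.596, 0.0332, 0.2509]
tool_rot: [3.129, -0.0, 1.586]
wrist_force: [14.6, -0.2, -9.5]
grip_width: 0.0242
```

Request:
apply_moves:
  moves:
    - [[2.4,0,0.15,0,0],[2.4,0,0.3,0,0],[2.4,0,0.5,0,0],[2.4,0,0.7,0,0],[2.4,0,0.8,0,0]]

```text
time: 23.95
ee_pos: [0.5975, 0.0331, 0.25]
tool_rot: [-3.139, -0.0, 1.586]
wrist_force: [0.4, -1.1, -0.7]
grip_width: 0.0243
```

Request:
apply_moves:
  moves:
    - [[3,0,0,0,0],[3.6,0,0,0,0],[4,0,0,0,0],[4,0,0,-0.3,0],[4,0,0,-1,0]]

```text
time: 24.45
ee_pos: [0.5979, 0.0331, 0.2601]
tool_rot: [-3.14, 0.0, 1.586]
wrist_force: [-0.2, 0.3, -0.0]
grip_width: 0.0398
```

Run:
```python
from h import *
o=env.observe()
for k in("time","ee_pos","tool_rot","wrist_force","grip_width"): print(k,np.round(o[k],4))
p,d=env.snapshot("wrist"); cv2.imwrite("pics/wrist9.png",p[:,:,::-1])
```

```text
time 24.45
ee_pos [0.5979 0.0331 0.2601]
tool_rot [-3.1401  0.      1.5858]
wrist_force [-0.2265  0.2557 -0.01  ]
grip_width 0.0398
```

View pics/wrist9.png

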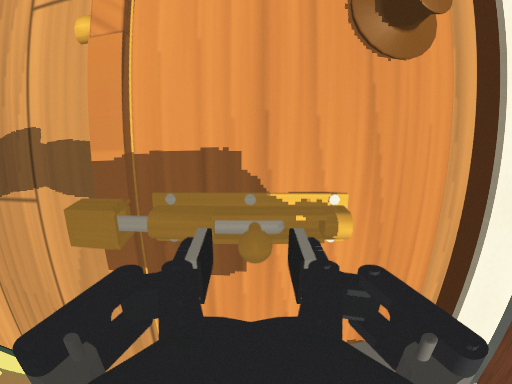

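The knob is free at (255,245) and the force is zero. Lifting clear, then a final check from above.

Request:
apply_moves:
  moves:
    - [[4,0,0,-2,0],[4,0,0,-5,0],[4,0,0,-8,0],[4,0,0,-11,0],[4,0,0,-14,0]]

```text
time: 25.0
ee_pos: [0.5983, 0.033, 0.4021]
tool_rot: [3.141, -0.0, 1.586]
wrist_force: [0.6, 0.4, -0.3]
grip_width: 0.0399
```

Request:
apply_moves:
  moves:
    - [[4,0,-4,-2,0],[4,0,-8,-2,0],[4,0,-12,-2,0],[4,0,-16,-2,0],[4,0,-20,-2,0]]

```text
time: 25.5
ee_pos: [0.3968, 0.03, 0.4207]
tool_rot: [3.14, -0.0, 1.586]
wrist_force: [0.1, 0.8, 0.6]
grip_width: 0.0398
```

Request:
apply_moves:
  moves:
    - [[4,4,0,0,0],[4,8,0,0,0],[4,12,0,0,0],[4,16,0,0,0],[4,20,0,0,0]]

```text
time: 26.0
ee_pos: [0.3953, 0.2315, 0.421]
tool_rot: [3.14, -0.001, 1.585]
wrist_force: [1.4, 1.0, -0.4]
grip_width: 0.04
```

Run:
```python
from h import *
o=env.observe()
for k in("time","ee_pos","wrist_force"): print(k,np.round(o[k],4))
for n in("top","scene"):
    p,d=env.snapshot(n); cv2.imwrite(f"pics/{n}9.png",p[:,:,::-1])
a=cv2.imread("pics/top9.png")[105:275,155:425]; cv2.imwrite("pics/top9z.png",cv2.resize(a,None,fx=2.9,fy=2.9,interpolation=cv2.INTER_CUBIC))
a=cv2.imread("pics/scene9.png")[105:280,150:410]; cv2.imwrite("pics/scene9z.png",cv2.resize(a,None,fx=3,fy=3,interpolation=cv2.INTER_CUBIC))
```

```text
time 26.0
ee_pos [0.3953 0.2315 0.421 ]
wrist_force [ 1.4275  1.0158 -0.3993]
```

View pics/top9z.png

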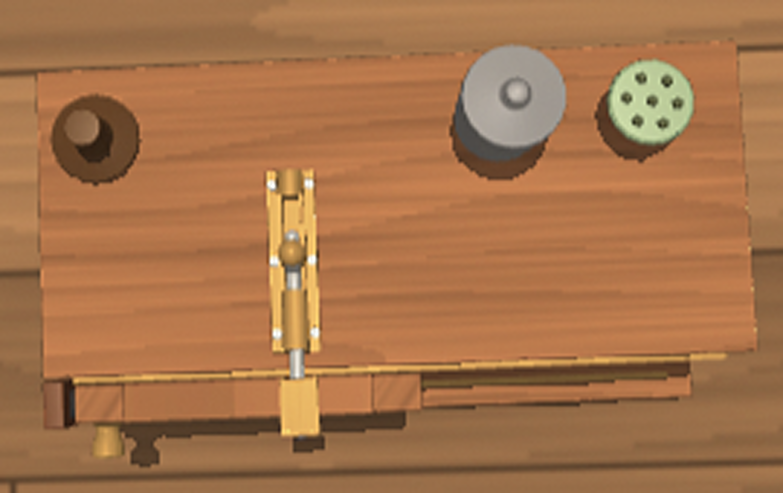

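View pics/scene9z.png

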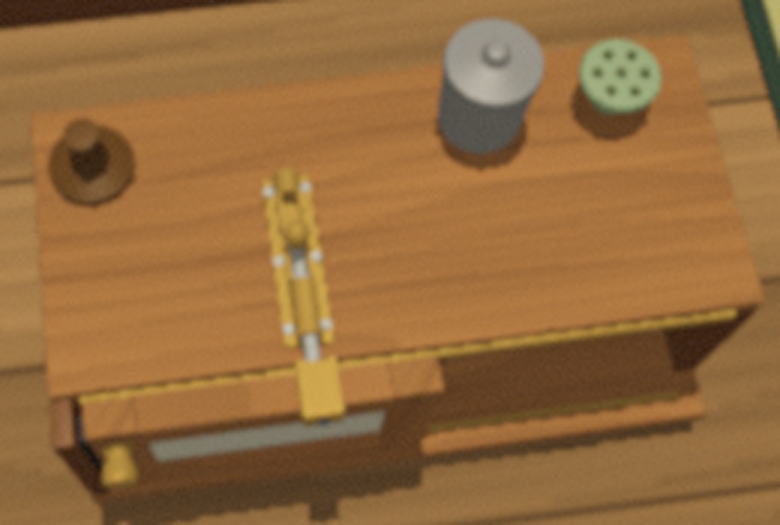

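In both final views the panel is on the rubber (keeper at zoomed (299,405)), the rod runs into the keeper, and the tea things are at the same pixels as at the start. Handing in.

Run:
```python
from plant import env
print(env.finish_job())
```

```text
the job is handed in; nothing more can be done
None
```

I slid the panel shut and shot the bolt into the keeper until it bore on the rubber, then backed off and handed the job in at about 26 s. No verdict was reported.

- **Panel:** I pushed it shut by its pull against about 4–5 N of friction. At the end I pressed until the wrist read 12.6 N, which is about 8 N on the rubber stop. With the gripper away from the panel, the top view showed it resting on the stop. The keeper was about 2 mm off the bolt's line, which fits the expected 1–2 mm spring-back.
- **Bolt:** I pushed the knob across at a steady 6 N, and it entered the keeper with no extra force. It met the rubber with its tip about 20 mm inside. I then pressed in small steps to 14.6 N at the wrist, about 8 N on the rubber, and let go without pulling it back.
- **Last checks:** The pictures show the bolt seated and the panel unmoved. The caddy, lid rest and incense holder are at the same pixels as at the start, and the gripper is clear of everything.

**Not confirmed:**
- The force that stayed on the hidden rubber after release could not be measured. I expect about 6 N, the most the bolt's friction can hold.
- The bowl was out of view in the pictures, but nothing went near it.
- My first triangulated heights for the knob and some corners were up to 25 mm off, because I misplaced points in the scene view. Checking the knob again with the wrist and top cameras gave 0.2405 m, which agrees with the stated 0.242 m.

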